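# Lock the label printer's hatch with the coin key

## Task

The hatch on top of the label printer is shut, but its slotted fastener was left open. Take the coin key out of its stand, put its blade in the slot and turn the fastener clockwise (seen from above) a quarter turn, fully home against its stop; then put the key back in its stand, fully seated and upright. Leave the red stamp where it is.

Things in the scene. Friction and masses are not known exactly. Their poses are not given: they have to be found in the camera images.
- slot (a point): Centre of the slot's mouth, on the upper face (75 mm above the desk) of the slotted fastener, an aluminium disc 48 mm across on the printer's hatch. Turns with it; x runs along the slot (either way round), z up. Slot 38 mm long, 10 mm deep; its long sides slope at 45 degrees from 14 mm apart at the mouth to 8 mm apart 3 mm down, then go straight down.
- fastener (a joint): Angle of the fastener, rad, growing clockwise seen from above. 0 = open (slot points at two dots, front and back); 1.571 = locked, at its stop (slot points at two short bars, left and right). Starts at 0 to 0.3, stays where left, takes about 0.1 N m. The key's blade has about 0.15 rad of play in the slot either way: turn the key that much farther.
- printer: Label printer, white over grey, 120 mm front to back (x), 100 mm wide, fixed to the desk; front at -x. Origin: centre of its underside. Hatch surface 63 mm above the desk; the fastener's axis stands 6 mm behind the centre (+x), and its disc rises 12 mm from the hatch, inside a fixed collar 58 mm across and 6 mm high.
- key_grip (a point): Centre of the handle of the loose, upright coin key: grey plastic handle 44 mm (x) by 20 mm thick (y) by 50 mm tall (z, up), flat steel blade below. Grasp it across its 20 mm thickness. Half-turn symmetric about z. About 80 g. In the stand this point is 57 mm above the desk, the handle's underside 25 mm below it.
- key_tip (a point): Middle of the lower edge of the key's blade, 43 mm straight below key_grip, same axes. The blade is 28 mm wide (x), 4 mm thick (y) and 18 mm long below the handle.
- stand_mouth (a point): Centre of the pocket's mouth, on top of the key stand: a black block 64 x 46 mm, 32 mm high, fixed to the desk. Pocket 34 mm long (x), 11 mm wide (y), 24 mm deep. The key hangs in it blade down, handle's underside resting on the block's top, key's x along this x (either way round), blade tip 18 mm below this point.
- stamp: Bystander: self-inking stamp, red, 45 x 71 x 66 mm, loose; origin at the centre of its underside.
There are look-alikes about, which are no part of the job. What is shaped like the part that bears key_grip but pink is not meant.

How it is judged (in metres and radians):
On the way, in this order (a step that is already met when the one before it is completed fails the run):
1. the key's blade is in the slot while the fastener is still open (z of key_tip in the frame of slot below -0.0045 m and horizontal distance between key_tip and slot below 0.012 m and value of joint fastener below 0.8 rad), for 0.1 s.
2. the fastener is turned to within 0.25 rad of its stop with the blade in the slot (z of key_tip in the frame of slot below -0.003 m and horizontal distance between key_tip and slot below 0.014 m and value of joint fastener above 1.32 rad), for 0.1 s.
At the end, for the whole second after the job is handed in: The fastener stands within 0.25 rad of its locked stop; the key is released in its stand, blade down in the pocket (tip within 9 mm of the pocket's centre line and at least 14 mm below the mouth), upright within 0.15 rad (value of joint fastener above 1.32 rad and horizontal distance between key_tip and stand_mouth below 0.009 m and z of key_tip in the frame of stand_mouth below -0.014 m and angle between key_grip's own z axis and vertical below 0.15 rad); the robot touches nothing.
It fails at once if the stamp is pushed more than 30 mm (distance of stamp from where it was at the start of the episode above 0.03 m).
It also fails if it takes over 51 s, if anything falls off the work surface, if the arm or the gripper's body presses on something with over 40 N, if the wrist force passes 120 N, or if a joint passes its speed limit or range.

## Robot

A 7-joint arm with a two-finger parallel gripper is mounted at the origin on the work surface; the furniture and walls round the work are solid. World frame = base frame: x ahead of the robot, y to its left, z up, the work surface at z = 0. Lengths are in m, angles in degrees, forces in N, time in s.
With the tool pointing down it reaches from about 0.425 to 0.95 m from the base axis. Payload 16.7 kg.
Tool frame: the origin (TCP) lies midway between the tips of the shut fingers; the grasp point (between the pads) lies 19 mm behind it; z points along the fingers, y is the direction in which the jaws open and shut (so a half turn about z gives the same grasp; the last joint's range is limited). The gripper opens to 94 mm and grips with 3 to 60 N. Pads are 16 mm wide; open, the fingers measure 119 mm over their backs; the gripper's body (75 mm by 177 mm) begins 78 mm behind the grasp point.
Start: joints at [-85.571, 24.414, 4.234, 92.017, -1.954, 63.644, -3.845], TCP at [0.152, 0.658, 0.205] pointing down, gripper open.
Joint ranges: [-163.25, 163.25], [-28.42, 122.38], [-70.27, 78.77], [12.13, 141.07], [-58.53, 238.53], [9.26, 117.41], [-156.51, 156.51]. Speed limits (degrees/s): [108.29, 108.29, 136.94, 136.94, 172.46, 172.46, 172.46].

## Interface

Orientations are given as a 3x3 rotation matrix whose columns are the frame's x, y, z axes.
In Python, from bench import ctrl gives the robot as it stands.
- The arm moves only by the shell command python3 -m pendant 'ROWS' [FORCE]. ROWS is JSON, one flat list of numbers, 5 for each row, row after row: the shift along the world's x, y, z in mm, then the turn about the world's z in degrees, then the closure, from 0 (fully open) to 1 (shut). A call has 1 to 12 rows; each row shifts and turns the commanded pose from where the row before left it; what a row does not reach is not made up. A row lasts 1/10 s, in which the tool goes at most 50 mm and 8.59 degrees, less where a joint would pass 70% of its speed; a pose out of reach is approached as far as the arm can. A call is refused whole if a number of a shift passes 50 or a number of a turn 8.59, either way. A call with a gripper value outside its range is refused whole. The fingers move at their own pace and stop on an object; FORCE is the grip in N (left out, the last holds). Time passes only in rows, so rows that do not move let the fingers close. It gives the time, the measured TCP pose, the force and the opening at its end, in the units of the state.
- ctrl.observe(): the state, without advancing time (a new reading comes with each control period).
- ctrl.get_image(name): name is "scene" or "top" or "wrist"; returns a dict with "pixels" (420x560x3 uint8, blue, green, red), "z_map" (420x560 float32, m along the optical axis (not along the pixel's ray), 0 where there is no reading), "mtx" (3x3 intrinsics, pixels), "rvec" (rotation vector, rad) and "tvec" (3), from world to camera coordinates, as OpenCV has them. Camera axes: x right, y down, z forward; pixel columns grow to the right and rows downward; lengths in m; the calibration is good to about 2 mm. The wrist camera is an equidistant fisheye: a pixel r from the principal point sees the ray r / f radians off the axis. A picture is of the moment at which its call begins.
- ctrl.sign_off(): hands the job in, once; it reports no verdict.
The state is a dict: "clock": time; "joint_positions": joint angles; "qvel": joint speeds; "tau": joint torques, N m; "tool_pos": TCP position; "eef_rot": TCP orientation; "contact_force": force on the tool from outside, world axes, zero at the start; "wrist_torque": the same for the moment, N m; "grip_width": finger opening in m.
Only numpy, scipy, OpenCV 4.12 (cv2) and the standard library are available. Lean on these libraries where they do the work, as an engineer would, in place of code of your own. Each camera call takes 0.05 s, during which the arm holds its last target.

## Working session

There is one attempt and no reset: what is moved stays moved. The work goes in short steps, Python scripts to look and compute and a shell command to move; the robot and the scene stay as the last step left them, time stands still between calls to the robot, and variables do not carry over. Pictures are saved under pics/ and viewed, and the job is handed in when it is done.

```bash
ls; mkdir -p pics
python3 - <<'E'
from bench import ctrl
import cv2, numpy as np
s=ctrl.observe(); print(s)
for n in ["scene","top","wrist"]:
    d=ctrl.get_image(n); cv2.imwrite(f"pics/{n}0.png",d["pixels"]); np.savez(f"{n}0.npz",**d)
    print(n,d["mtx"].round(1).tolist(),d["rvec"],d["tvec"])
E
```

```text
pics
{'clock': 0.0, 'joint_positions': array([-85.56955549,  24.44732648,   4.2333936 ,  92.05215158,
        -1.95348118,  63.64405949,  -3.84267104]), 'qvel': array([ 0.03819599, -0.09036625,  0.08638287,  0.04728793,  0.138578  ,
       -0.0040888 , -0.0355253 ]), 'tau': array([ 3.82798724e-03, -9.35805559e+01,  3.66950110e+00, -4.54153311e+01,
       -4.85625293e-02,  2.06482701e-02,  6.42964756e-05]), 'tool_pos': array([0.15175376, 0.65726933, 0.20480445]), 'eef_rot': array([[-9.74378542e-01,  2.24914267e-01, -1.73558093e-04],
       [ 2.24914308e-01,  9.74377768e-01, -1.23278281e-03],
       [-1.08159295e-04, -1.24023282e-03, -9.99999225e-01]]), 'contact_force': array([ 0.44749265, -0.05170834, -0.55215607]), 'wrist_torque': array([0.04150099, 0.01443342, 0.00357243]), 'grip_width': 0.09377771413096388}
scene [[513.4, 0.0, 283.2], [0.0, 513.4, 209.4], [0.0, 0.0, 1.0]] [ 1.80269559 -1.03756718  0.6184823 ] [-0.22163801  0.20358781  0.7645005 ]
top [[459.7, 0.0, 279.2], [0.0, 459.7, 211.5], [0.0, 0.0, 1.0]] [ 2.20155659 -2.1960807   0.10009765] [-0.07141641  0.37438573  0.90705621]
wrist [[325.2, 0.0, 274.1], [0.0, 325.2, 206.8], [0.0, 0.0, 1.0]] [-2.31380804 -1.84057533 -0.21042553] [-0.67554773 -0.02253501  0.38860489]
```

View pics/scene0.png

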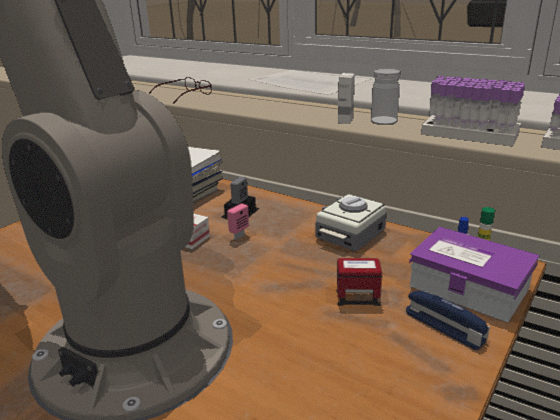

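View pics/top0.png

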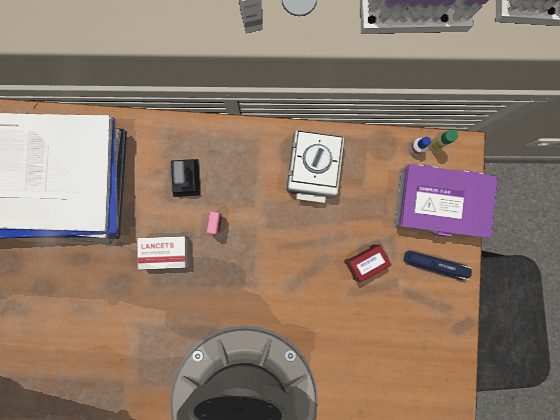

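View pics/wrist0.png

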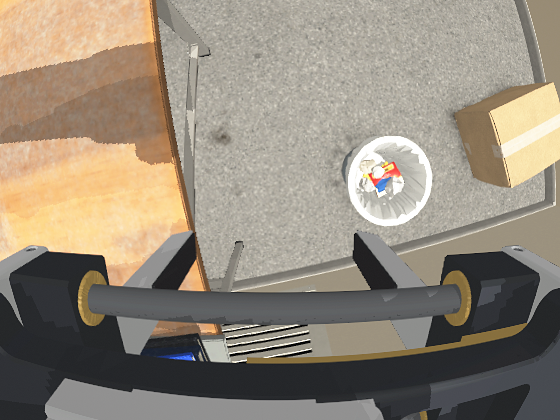

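The top view shows the black stand with its key at (185,176), the pink look-alike at (214,222), the printer with its slotted disc at (317,158), and the red stamp at (368,262). The scene view shows the same things at (240,195), (238,220), (352,205) and (358,280). Next I'll make crops.

```bash
cat > h.py <<'E'
import numpy as np, cv2
def P(d): 
    R,_=cv2.Rodrigues(np.asarray(d["rvec"],float)); return R,np.asarray(d["tvec"],float).ravel(),np.asarray(d["mtx"])
def cast(d,uv,z):   # onto plane z
    R,t,K=P(d); uv=np.atleast_2d(np.asarray(uv,float)); c=-R.T@t
    r=np.c_[(uv-K[[0,1],[2,2]])/K[0,0],np.ones(len(uv))]@R
    return c+r*((z-c[2])/r[:,2])[:,None]
def pts(d):         # world points from z_map
    R,t,K=P(d); h,w=d["z_map"].shape; v,u=np.mgrid[:h,:w]; Z=d["z_map"].astype(float)
    X=np.stack([(u-K[0,2])/K[0,0]*Z,(v-K[1,2])/K[1,1]*Z,Z],-1); return (X-t)@R
def tri(ds,uvs):
    A=np.zeros((3,3));b=np.zeros(3)
    for d,uv in zip(ds,uvs):
        R,t,K=P(d);c=-R.T@t;r=np.r_[(np.asarray(uv)-K[[0,1],[2,2]])/K[0,0],1]@R;r/=np.linalg.norm(r);M=np.eye(3)-np.outer(r,r);A+=M;b+=M@c
    return np.linalg.solve(A,b)
E
python3 - <<'E'
from h import *
t=dict(np.load("top0.npz"));s=dict(np.load("scene0.npz"))
a=cv2.resize(t["pixels"][140:250,155:235],None,fx=5,fy=5,interpolation=cv2.INTER_CUBIC)
b=cv2.resize(t["pixels"][120:210,275:355],None,fx=5,fy=5,interpolation=cv2.INTER_CUBIC)
c=np.zeros((550,800,3),np.uint8);c[:,:400]=a;c[:450,400:]=b;cv2.imwrite("pics/topcrop.png",c)
a=cv2.resize(s["pixels"][170:250,205:275],None,fx=5,fy=5,interpolation=cv2.INTER_CUBIC)
b=cv2.resize(s["pixels"][185:255,310:390],None,fx=5,fy=5,interpolation=cv2.INTER_CUBIC)
c=np.zeros((400,750,3),np.uint8);c[:,:350]=a;c[:350,350:]=b;cv2.imwrite("pics/scenecrop.png",c)
X=pts(t)
for n,(x0,x1,y0,y1) in dict(stand=(168,204,155,200),fast=(285,345,125,205),pink=(200,225,205,240)).items():
    q=X[y0:y1,x0:x1].reshape(-1,3); hz=np.histogram(q[:,2],bins=np.arange(0,.12,.005)); print(n,list(zip((hz[1]*1000).round().astype(int).tolist(),hz[0].tolist())))
    for lo in (.025,.055,.07):
        m=q[(q[:,2]>lo)]; 
        if len(m):print(lo,m.mean(0).round(4),m.min(0).round(4),m.max(0).round(4))
E
```

```text
stand [(0, 409), (5, 37), (10, 19), (15, 18), (20, 18), (25, 66), (30, 347), (35, 19), (40, 14), (45, 11), (50, 11), (55, 19), (60, 11), (65, 11), (70, 17), (75, 48), (80, 198), (85, 4), (90, 0), (95, 0), (100, 0), (105, 0), (110, 0)]
0.025 [0.4394 0.1136 0.0577] [ 0.3129 -0.0485  0.025 ] [0.4768 0.1435 0.9315]
0.055 [0.4392 0.113  0.0946] [ 0.3129 -0.0485  0.0551] [0.4641 0.1291 0.9315]
0.07 [0.4392 0.1134 0.0995] [ 0.3129 -0.0485  0.0701] [0.4641 0.1291 0.9315]
fast [(0, 725), (5, 4), (10, 5), (15, 11), (20, 10), (25, 8), (30, 105), (35, 152), (40, 80), (45, 18), (50, 35), (55, 445), (60, 1660), (65, 380), (70, 238), (75, 213), (80, 1), (85, 0), (90, 0), (95, 0), (100, 0), (105, 0), (110, 0)]
0.025 [ 0.4591 -0.1374  0.0662] [ 0.3129 -0.1952  0.0251] [ 0.53   -0.0485  0.9315]
0.055 [ 0.4646 -0.1389  0.07  ] [ 0.3129 -0.1945  0.055 ] [ 0.53   -0.0485  0.9315]
0.07 [ 0.4664 -0.1376  0.1093] [ 0.3129 -0.1671  0.07  ] [ 0.4996 -0.0485  0.9315]
pink [(0, 247), (5, 0), (10, 0), (15, 0), (20, 2), (25, 5), (30, 2), (35, 10), (40, 5), (45, 7), (50, 10), (55, 8), (60, 28), (65, 202), (70, 15), (75, 0), (80, 0), (85, 0), (90, 0), (95, 0), (100, 0), (105, 0), (110, 0)]
0.025 [0.3496 0.0529 0.0696] [ 0.3129 -0.0485  0.0275] [0.3717 0.0665 0.9315]
0.055 [0.3498 0.054  0.0738] [ 0.3129 -0.0485  0.0556] [0.3717 0.0665 0.9315]
0.07 [0.3445 0.0435 0.1718] [ 0.3129 -0.0485  0.0701] [0.3657 0.0657 0.9315]
```

View pics/topcrop.png

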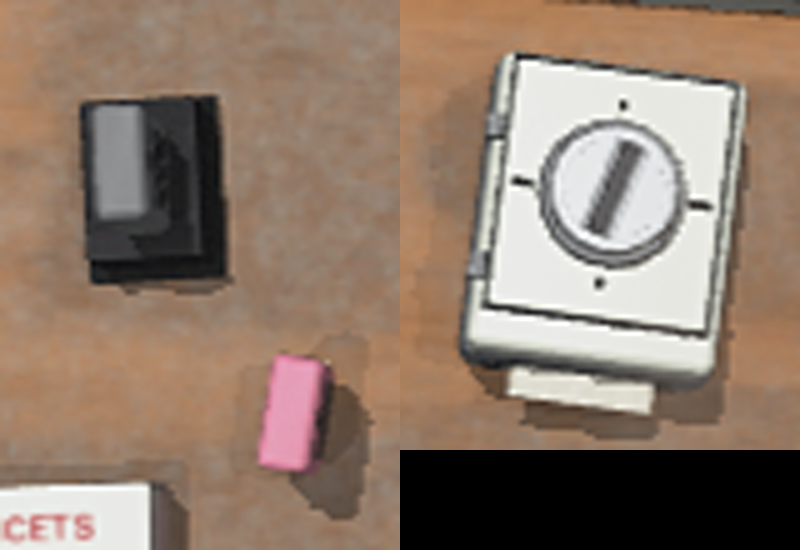

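View pics/scenecrop.png

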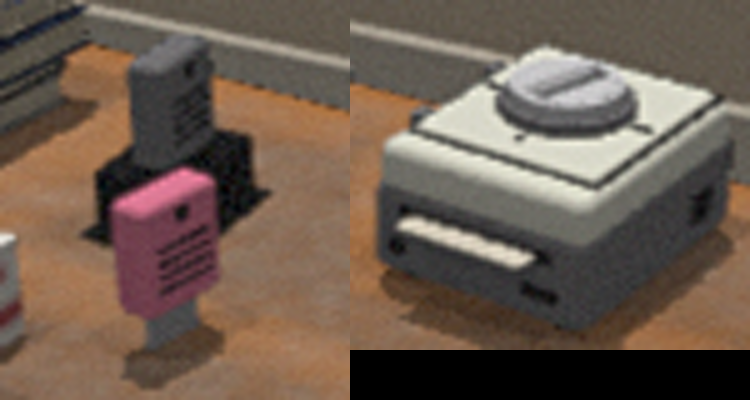

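Candidates for the key: the grey handle in the black stand at top (178,162) / scene (240,190), and the pink free-standing copy at top (214,222) / scene (238,219). By the description I choose the grey one in the stand, and the crop confirms it: a grey handle hanging in the black block. Now I'll measure it.

Run:
```python
from h import *
t=dict(np.load("top0.npz"));s=dict(np.load("scene0.npz"))
X=pts(t); z=X[...,2]
def rect(mask,zz,name,d=t):
    n,l,st,ce=cv2.connectedComponentsWithStats(mask.astype(np.uint8)); 
    k=1+np.argmax(st[1:,4]); c,_=cv2.findContours((l==k).astype(np.uint8),0,1)
    w=cast(d,c[0].reshape(-1,2),zz)[:,:2]*1000
    (cx,cy),(a,b),an=cv2.minAreaRect(w.astype(np.float32)); print(name,"c",round(cx,1),round(cy,1),"size",round(a,1),round(b,1),"ang",round(an,1),"pix",ce[k].round(1))
    return l==k
def win(m,x0,x1,y0,y1):
    o=np.zeros_like(m);o[y0:y1,x0:x1]=m[y0:y1,x0:x1];return o
h=rect(win((z>.076)&(z<.1),168,200,155,190),.082,"handle top")
print("z handle",np.median(z[h]))
print("z stand",np.median(z[win((z>.026)&(z<.04),168,204,155,200)]))
st=rect(win((z>.026)&(z<.1),168,204,155,200),.032,"stand(with handle)")
f=rect(win((z>.069)&(z<.1),290,340,130,190),.075,"fastener"); print(np.median(z[f]))
g=cv2.cvtColor(t["pixels"],cv2.COLOR_BGR2GRAY)
er=cv2.erode(f.astype(np.uint8),np.ones((3,3)),iterations=3)>0
print(np.percentile(g[er],[5,25,50,75,95]))
fill=np.zeros(f.shape,np.uint8); fill[145:172,303:332]=1
sl=rect(win((g<150),303,331,146,171),.075,"slot")
ys,xs=np.nonzero(win((g<150),303,331,146,171));
for a,b in [((400,0),(0,0))]: pass
dots=[(275+222/5-.0,120+104/5),(275+200/5,120+283/5),(275+121/5,120+182/5),(275+300/5,120+206/5)]
w=cast(t,np.array(dots)-.4,.063);print(w.round(4)); print("dots mid",(w[:2].mean(0)+w[2:].mean(0))/2, "dot dir",np.degrees(np.arctan2(*(w[0]-w[1])[[1,0]])),"bar dir",np.degrees(np.arctan2(*(w[2]-w[3])[[1,0]])))
```

```text
handle top c 442.2 117.1 size 43.3 20.4 ang 4.1 pix [178.9 172.1]
z handle 0.08160348986004393
z stand 0.03172868500035216
stand(with handle) c 443.2 118.5 size 64.2 46.6 ang 3.8 pix [183.1 175.6]
fastener c 471.6 -140.6 size 53.3 52.2 ang 21.4 pix [317.6 157.6]
0.07467740153390365
[228. 229. 231. 231. 232.]
slot c 471.7 -139.2 size 51.0 45.8 ang 89.9 pix [312.8 162.3]
[[ 0.5082 -0.1454  0.063 ]
 [ 0.4389 -0.1367  0.063 ]
 [ 0.4777 -0.1065  0.063 ]
 [ 0.4688 -0.1751  0.063 ]]
dots mid [ 0.47339898 -0.14092648  0.063     ] dot dir -7.161962559611523 bar dir 82.64505380351241
```

Run:
```python
from h import *
t=dict(np.load("top0.npz"));s=dict(np.load("scene0.npz"))
c=cast
g=cv2.cvtColor(t["pixels"],cv2.COLOR_BGR2GRAY)
yy,xx=np.mgrid[:420,:560]
m=((xx-317.5)**2+(yy-157.5)**2<11.5**2)&(g<190)
n,l,st,ce=cv2.connectedComponentsWithStats(m.astype(np.uint8));print(st.tolist(),ce.round(1).tolist())
k=1+np.argmax(st[1:,4]);ct,_=cv2.findContours((l==k).astype(np.uint8),0,1)
print(cv2.minAreaRect(cast(t,ct[0].reshape(-1,2),.075)[:,:2].astype(np.float32)*1000))
ys,xs=np.nonzero(l==k);w=cast(t,np.c_[xs,ys],.075)[:,:2]*1000;u,sv,v=np.linalg.svd(w-w.mean(0));print(w.mean(0),np.degrees(np.arctan2(v[0,1],v[0,0])))
# two-view heights: handle top & fastener disc centroid
gs=cv2.cvtColor(s["pixels"],cv2.COLOR_BGR2GRAY)
Xs=pts(s)
for nm,lo,win,pt in [("handle top",.078,(225,255,170,200),(178.9,172.1)),("disc",.071,(330,375,190,220),(317.6,157.6))]:
    x0,x1,y0,y1=win;mm=np.zeros((420,560),bool);mm[y0:y1,x0:x1]=(Xs[y0:y1,x0:x1,2]>lo)&(Xs[y0:y1,x0:x1,2]<.1)
    q=Xs[mm];yx=np.argwhere(mm);ctr=yx.mean(0)[::-1];print(nm,"scene mean",q.mean(0).round(4),"min",q.min(0).round(4),"max",q.max(0).round(4),ctr,"tri",tri([t,s],[pt,ctr]).round(4))
```

```text
[[0, 0, 560, 420, 235075], [311, 148, 14, 20, 125]] [[279.5, 209.5], [317.2, 157.1]]
((473.545166015625, -140.41055297851562), (12.088065147399902, 37.74168014526367), 65.01040649414062)
[ 473.49428678 -140.42131339] 156.25453344590667
handle top scene mean [0.4378 0.1163 0.0813] min [0.4179 0.1076 0.078 ] max [0.4601 0.1294 0.0839] [238.44186047 180.76744186] tri [0.4425 0.1187 0.079 ]
disc scene mean [ 0.4678 -0.142   0.0747] min [ 0.4452 -0.1641  0.071 ] max [ 0.4934 -0.1188  0.0781] [353.1509434  202.01886792] tri [ 0.4726 -0.1408  0.0725]
```

The two views agree with the text: handle top at 79–82 mm, disc at 73–75 mm, stand 64x46 mm. That gives the stand at (443,118) with key angle about +4°, and the slot at (473.5,-140.5) with angle about -24.5° (printer -7.2°). Before travelling I'll check how high things stand along the way.

```bash
python3 - <<'E'
from h import *
t=dict(np.load("top0.npz"));X=pts(t).reshape(-1,3)
X=X[np.isfinite(X).all(1)]
for x in np.arange(.1,.6,.1):
    print(round(x,1),[ (round(y,2),round(float(X[(abs(X[:,0]-x)<.05)&(abs(X[:,1]-y)<.05)][:,2].max(initial=-1)),2)) for y in np.arange(-.2,.7,.1)])
E
python3 -m pendant '[14,-32,0,3,0, 18,-34,0,3,0, 18,-34,0,3,0, 18,-34,0,3,0, 18,-34,0,3,0, 18,-34,0,2,0, 18,-34,0,0,0, 18,-34,0,0,0]'
```

```text
0.1 [(np.float64(-0.2), 0.01), (np.float64(-0.1), 0.31), (np.float64(0.0), 0.32), (np.float64(0.1), 0.32), (np.float64(0.2), 0.01), (np.float64(0.3), 0.0), (np.float64(0.4), 0.01), (np.float64(0.5), 0.0), (np.float64(0.6), -1.0)]
0.2 [(np.float64(-0.2), 0.07), (np.float64(-0.1), 0.01), (np.float64(0.0), 0.01), (np.float64(0.1), 0.0), (np.float64(0.2), 0.01), (np.float64(0.3), 0.01), (np.float64(0.4), 0.01), (np.float64(0.5), 0.0), (np.float64(0.6), -1.0)]
0.3 [(np.float64(-0.2), 0.07), (np.float64(-0.1), 0.0), (np.float64(0.0), 0.93), (np.float64(0.1), 0.07), (np.float64(0.2), 0.09), (np.float64(0.3), 0.09), (np.float64(0.4), 0.09), (np.float64(0.5), 0.0), (np.float64(0.6), -1.0)]
0.4 [(np.float64(-0.2), 0.07), (np.float64(-0.1), 0.07), (np.float64(0.0), 0.07), (np.float64(0.1), 0.09), (np.float64(0.2), 0.09), (np.float64(0.3), 0.09), (np.float64(0.4), 0.09), (np.float64(0.5), -1.0), (np.float64(0.6), -1.0)]
0.5 [(np.float64(-0.2), 0.08), (np.float64(-0.1), 0.08), (np.float64(0.0), 0.01), (np.float64(0.1), 0.09), (np.float64(0.2), 0.1), (np.float64(0.3), 0.1), (np.float64(0.4), 0.09), (np.float64(0.5), -1.0), (np.float64(0.6), -1.0)]
clock: 0.95
tool_pos: [0.2923, 0.3861, 0.2054]
eef_rot: [[-0.998, -0.07, -0.0], [-0.07, 0.998, -0.0], [0.0, -0.0, -1.0]]
contact_force: [1.2, -0.3, -0.5]
grip_width: 0.0946
```

```bash
python3 -m pendant '[18,-32,0,0,0, 18,-32,0,0,0, 19,-34,0,0,0, 19,-34,0,0,0, 19,-34,0,0,0, 19,-34,0,0,0, 19,-34,0,0,0, 19,-34,0,0,0, 0,0,0,0,0, 0,0,0,0,0]'
python3 - <<'E'
from bench import ctrl
import cv2,numpy as np
d=ctrl.get_image("wrist");cv2.imwrite("pics/wrist1.png",d["pixels"]);np.savez("wrist1.npz",**d)
print(ctrl.observe()["joint_positions"])
E
```

```text
clock: 1.95
tool_pos: [0.4418, 0.1191, 0.2054]
eef_rot: [[-0.998, -0.068, -0.0], [-0.068, 0.998, -0.0], [0.0, -0.0, -1.0]]
contact_force: [0.8, -1.1, -0.2]
grip_width: 0.0942
[-46.25485493   3.20737386  24.16110179 119.92851153  -1.56696431
  57.17160014  72.71876918]
```

View pics/wrist1.png

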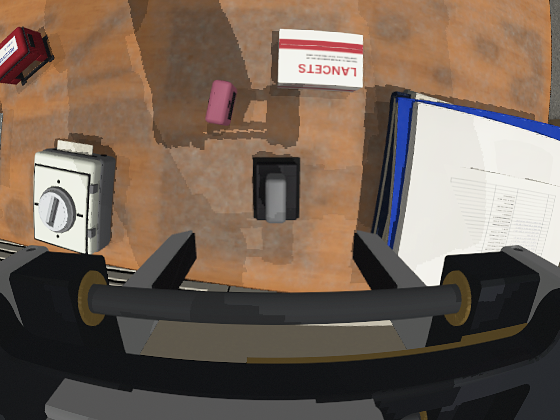

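The wrist view shows the stand at (276,188) with the grey handle at (275,198), between the fingers. The printer's slot is at (54,207) and the pink key at (221,102). I'll measure from this view too.

```bash
cat >> h.py <<'E'
def frays(d,uv):   # fisheye rays in world
    R,t,K=P(d);uv=np.atleast_2d(np.asarray(uv,float))
    n=cv2.fisheye.undistortPoints(uv[:,None],np.asarray(K,float),np.zeros(4))[:,0]
    return -R.T@t,np.c_[n,np.ones(len(n))]@R
def fcast(d,uv,z):
    c,r=frays(d,uv);return c+r*((z-c[2])/r[:,2])[:,None]
def fpts(d):
    h,w=d["z_map"].shape;v,u=np.mgrid[:h,:w];c,r=frays(d,np.c_[u.ravel(),v.ravel()])
    return (c+r*d["z_map"].reshape(-1,1)).reshape(h,w,3)
def frect(d,mask,z):
    n,l,st,ce=cv2.connectedComponentsWithStats(mask.astype(np.uint8));k=1+np.argmax(st[1:,4])
    c,_=cv2.findContours((l==k).astype(np.uint8),0,1)
    r=cv2.minAreaRect(fcast(d,c[0].reshape(-1,2),z)[:,:2].astype(np.float32)*1000);return r,ce[k],l==k
def win(m,x0,x1,y0,y1):
    o=np.zeros_like(m);o[y0:y1,x0:x1]=m[y0:y1,x0:x1];return o
E
python3 - <<'E'
from h import *
d=dict(np.load("wrist1.npz"));X=fpts(d);z=X[...,2]
r,c,m=frect(d,win((z>.076)&(z<.09),255,300,160,230),.082);print("handle",r,c,np.median(z[m]))
r,c,m=frect(d,win((z>.027)&(z<.09),240,310,145,235),.032);print("stand",r,c)
# two-view triangulation handle centre
t=dict(np.load("top0.npz"));R,tt,K=P(t);c1=-R.T@tt;r1=np.r_[(np.array([178.9,172.1])-K[[0,1],[2,2]])/K[0,0],1]@R
r,c,m=frect(d,win((z>.076)&(z<.09),255,300,160,230),.082)
c2,r2=frays(d,c);r2=r2[0];A=0;b=0
for cc,rr in((c1,r1),(c2,r2)):
    rr=rr/np.linalg.norm(rr);M=np.eye(3)-np.outer(rr,rr);A=A+M;b=b+M@cc
print("tri handle top",np.linalg.solve(A,b))
g=cv2.cvtColor(d["pixels"],cv2.COLOR_BGR2GRAY)
yy,xx=np.mgrid[:420,:560]
r,c,m=frect(d,win((z>.069)&(z<.09),30,90,170,240),.075);print("disc",r,c)
E
```

```text
handle ((439.8918151855469, 122.02313232421875), (42.79966354370117, 19.2275333404541), 3.865419626235962) [275.9211391  199.93428258] 0.08133163477870908
stand ((442.6280822753906, 123.0838623046875), (65.31260681152344, 45.800331115722656), 3.9106836318969727) [276.26070369 192.16786774]
tri handle top [0.44628444 0.1227472  0.05290491]
disc ((470.2939453125, -135.54550170898438), (49.007606506347656, 48.78012466430664), 52.60699462890625) [ 53.72215973 210.20022497]
```

The wrist view puts both the handle and the disc about 5 mm further towards +y than the top view does. That is calibration bias: the stand-to-slot offset agrees in all views (about +31, -258). So I'll grasp, let the jaws centre on the key, and work relative to that. The angle is 3.9° in both views and the jaws are already aligned.

```bash
python3 -m pendant '[0,0,-30,0,0, 0,0,-30,0,0, 0,0,-30,0,0, 0,0,-30,0,0, 0,0,-20,0,0, 0,0,-14,0,0, 0,0,-10,0,0, 0,0,0,0,0, 0,0,0,0,0]' 10
python3 - <<'E'
from bench import ctrl
import cv2,numpy as np
d=ctrl.get_image("wrist");cv2.imwrite("pics/wrist2.png",d["pixels"]);np.savez("wrist2.npz",**d)
d=ctrl.get_image("scene");cv2.imwrite("pics/scene2.png",cv2.resize(d["pixels"][120:270,170:320],None,fx=4,fy=4))
E
```

```text
clock: 2.9
tool_pos: [0.4418, 0.1201, 0.0418]
eef_rot: [[-0.998, -0.07, 0.0], [-0.07, 0.998, 0.0], [-0.0, 0.0, -1.0]]
contact_force: [-0.3, 0.7, 0.6]
grip_width: 0.0944
```

View pics/wrist2.png

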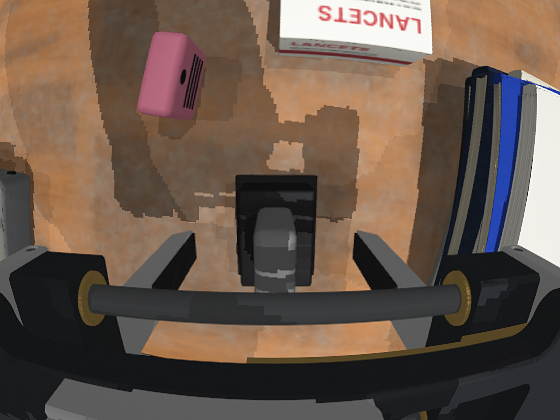

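View pics/scene2.png

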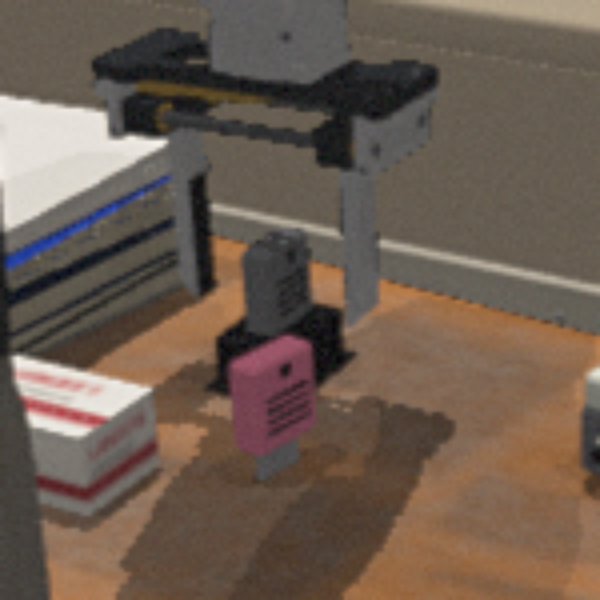

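The wrist view shows the handle at (275,240), centred between the finger pads at (190,240) and (360,240). The scene crop shows the fingers straddling the grey handle. I'll close the gripper.

```bash
python3 -m pendant '[0,0,0,0,0.5, 0,0,0,0,0.8, 0,0,0,0,1, 0,0,0,0,1, 0,0,0,0,1, 0,0,0,0,1, 0,0,0,0,1, 0,0,0,0,1]' 10; python3 -m pendant '[0,0,0,0,1, 0,0,0,0,1]' 50
```

```text
clock: 3.8
tool_pos: [0.4418, 0.1197, 0.0414]
eef_rot: [[-0.998, -0.07, -0.0], [-0.07, 0.998, -0.0], [0.0, -0.0, -1.0]]
contact_force: [-0.4, 0.2, -0.7]
grip_width: 0.034
clock: 4.0
tool_pos: [0.4418, 0.1197, 0.0414]
eef_rot: [[-0.998, -0.07, -0.0], [-0.07, 0.998, -0.0], [0.0, -0.0, -1.0]]
contact_force: [0.4, 0.5, 0.4]
grip_width: 0.0199
```

```bash
python3 -m pendant '[0,0,10,0,1, 0,0,20,0,1, 0,0,30,0,1, 0,0,30,0,1, 0,0,15,0,1, 0,0,0,0,1, 0,0,0,0,1]' 50
python3 - <<'E'
from bench import ctrl
import cv2,numpy as np
d=ctrl.get_image("wrist");cv2.imwrite("pics/wrist3.png",d["pixels"]);np.savez("wrist3.npz",**d)
E
```

```text
clock: 4.7
tool_pos: [0.4417, 0.1198, 0.1467]
eef_rot: [[-0.998, -0.07, 0.0], [-0.07, 0.998, 0.001], [-0.001, 0.001, -1.0]]
contact_force: [0.1, -0.4, -1.5]
grip_width: 0.0195
```

View pics/wrist3.png

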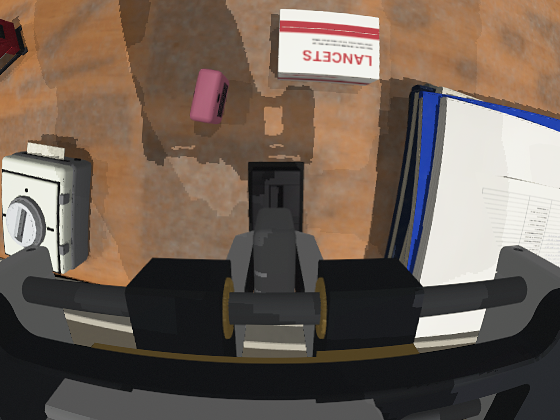

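The key has lifted out: the handle at (275,235) is between the pads and the empty pocket shows at (277,195). I'll carry it over to the printer, turning -28.4° on the way.

```bash
python3 -m pendant '[1,-14,0,-1.4,1, 3,-25,0,-3,1, 3,-25,0,-3,1, 3,-26,0,-3,1, 3,-26,0,-3,1, 3,-26,0,-3,1, 3,-26,0,-3,1, 3,-26,0,-3,1, 3,-26,0,-3,1, 3,-23.5,0,-3,1, 3,-14,0,0,1, 0,0,0,0,1]' 50;python3 -m pendant '[0,0,0,0,1, 0,0,0,0,1]'
python3 - <<'E'
from bench import ctrl
import cv2,numpy as np
for n in("wrist","scene","top"):
    d=ctrl.get_image(n);cv2.imwrite(f"pics/{n}4.png",d["pixels"]);np.savez(f"{n}4.npz",**d)
s=cv2.imread("pics/scene4.png");t=cv2.imread("pics/top4.png")
c=np.zeros((480,800,3),np.uint8);c[:400,:400]=cv2.resize(s[140:240,300:400],None,fx=4,fy=4);c[:400,400:]=cv2.resize(t[110:210,265:365],None,fx=4,fy=4);cv2.imwrite("pics/c4.png",c)
E
```

```text
clock: 5.95
tool_pos: [0.472, -0.1406, 0.1458]
eef_rot: [[-0.909, 0.417, -0.001], [0.417, 0.909, -0.001], [0.001, -0.002, -1.0]]
contact_force: [-0.3, 0.3, 0.3]
grip_width: 0.0197
clock: 6.15
tool_pos: [0.4723, -0.1374, 0.1461]
eef_rot: [[-0.911, 0.413, -0.001], [0.413, 0.911, 0.0], [0.001, -0.0, -1.0]]
contact_force: [0.8, 0.3, -1.1]
grip_width: 0.0197
```

View pics/wrist4.png

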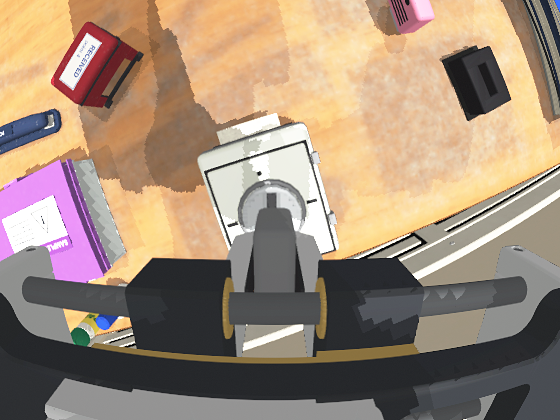

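View pics/c4.png

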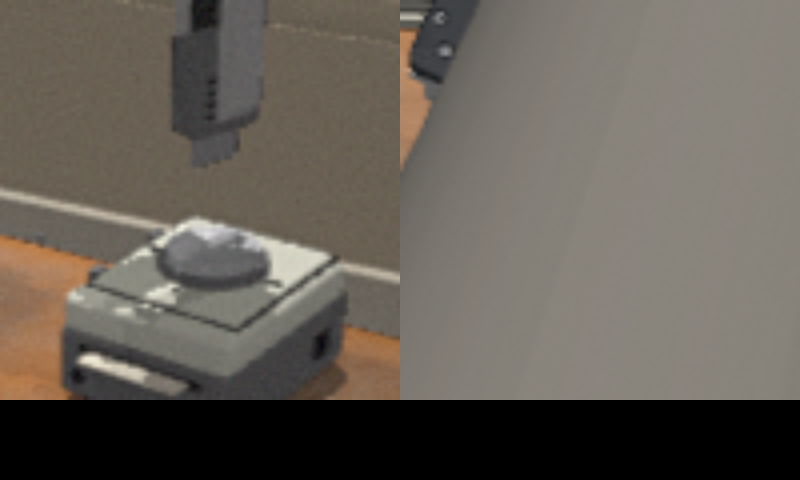

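The wrist view shows the slot's near end at (271,197), with disc edges at about 238 and 305. The scene crop shows the blade (215,150 in the crop) hanging over the disc. I'll measure the held key against the disc within the same images.

Run:
```python
from h import *
s=dict(np.load("scene4.npz"));X=pts(s);z=X[...,2]
w=win((z>.105)&(z<.12),345,362,170,183); q=X[w];q=q[(q[:,0]>.4)&(q[:,0]<.55)]
print("blade pts",len(q),q.mean(0).round(4),q.min(0).round(4),q.max(0).round(4))
a=np.radians(-24.5);e=np.array([np.cos(a),np.sin(a)]);n=np.array([-e[1],e[0]])
p=q[:,:2]@np.c_[e,n]; print("along",np.percentile(p[:,0],[2,50,98])*1000,"across",np.percentile(p[:,1],[2,50,98])*1000)
w=win((z>.071)&(z<.09),330,375,190,220);q=X[w];p=q[:,:2]@np.c_[e,n];print("disc along",(p[:,0].min()+p[:,0].max())*500,np.ptp(p[:,0]),"across",(p[:,1].min()+p[:,1].max())*500,np.ptp(p[:,1]))
print("top-view slot",np.array([473.5,-140.5])@np.c_[e,n],"tool",np.array([472.3,-137.4])@np.c_[e,n])
d=dict(np.load("wrist4.npz"));X=fpts(d);z=X[...,2]
cv2.imwrite("pics/w4c.png",cv2.resize(d["pixels"][110:270,190:350],None,fx=3.7,fy=3.7,interpolation=cv2.INTER_CUBIC))
dm=win((z>.070)&(z<.082),220,320,170,260)
r,c,m=frect(d,dm,.075);print("disc rect",r,c)
ct=cv2.findContours(m.astype(np.uint8),0,1)[0][0].reshape(-1,2);pw=fcast(d,ct,.075)[:,:2]*1000
print("disc across range",(pw@n).min(),(pw@n).max(),((pw@n).min()+(pw@n).max())/2)
hm=win((z>.178)&(z<.2),240,310,190,260)
r,c,m=frect(d,hm,.187);print("handle",r,c,np.median(z[hm]))
q=X[hm];p=q[:,:2]@np.c_[e,n]*1000;print(np.percentile(p[:,1],[2,50,98]))
```

```text
blade pts 2 [ 0.4734 -0.1396  0.1195] [ 0.4658 -0.1426  0.1194] [ 0.481  -0.1366  0.1197]
along [480.81083646 488.67832864 496.54582083] across [68.85103338 69.27129422 69.69155507]
disc along 485.29332578840643 0.04802501242729268 across 67.1401091055527 0.04708202285912708
top-view slot [489.13106235  68.50769184] tool [486.75355978  70.83093989]
disc rect ((465.53900146484375, -135.67181396484375), (46.55521011352539, 36.041500091552734), 68.10836029052734) [270.01258851 205.12509835]
disc across range 46.777126211555554 93.14598895785403 69.96155758470479
handle ((456.8400573730469, -129.3923797607422), (31.646137237548828, 16.307126998901367), 65.58757019042969) [274.25852783 244.47875524] 0.18565295675564758
[57.15706699 71.47913711 86.27081747]
```

View pics/w4c.png

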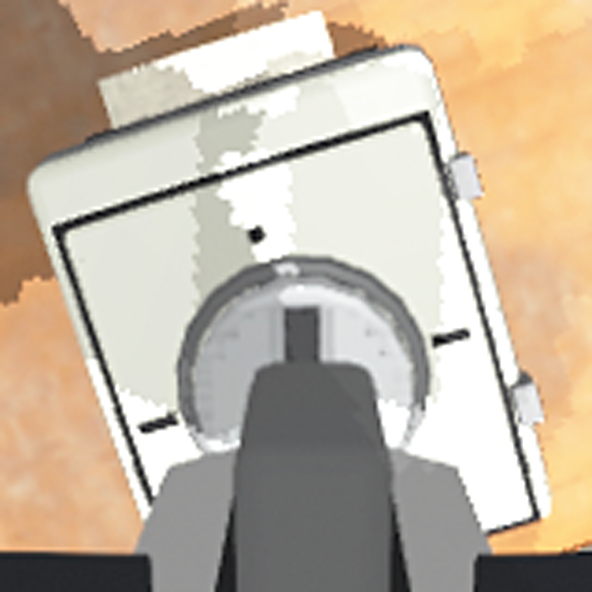

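Run:
```python
from h import *
s=dict(np.load("scene4.npz"));X=pts(s);z=X[...,2]
a=np.radians(-24.5);e=np.array([np.cos(a),np.sin(a)]);n=np.array([-e[1],e[0]]);B=np.c_[e,n]*1000
okx=(X[...,0]>.43)&(X[...,0]<.52)&(abs(X[...,1]+.14)<.05)
for lo,hi in((.117,.123),(.123,.13),(.13,.136),(.14,.15),(.15,.16)):
    q=X[okx&(z>lo)&(z<hi)];p=q[:,:2]@B;print(lo,len(q),"along",np.percentile(p[:,0],[1,50,99]).round(1),"across",np.percentile(p[:,1],[1,50,99]).round(1))
b=cv2.resize(s["pixels"][130:230,320:400],None,fx=6,fy=6,interpolation=cv2.INTER_CUBIC);cv2.imwrite("pics/s4c.png",b)
# slot direction check from wrist: tool midline
d=dict(np.load("wrist4.npz"));c,_=frays(d,[[274,206]]);print("cam centre",c, "in slot axes",c[:2]@B)
d1=dict(np.load("wrist1.npz"));c,_=frays(d1,[[274,206]]);print("cam1",c,"tool1 441.8 119.1")
for nm,dd,uv,zz in(("slot",d,[[271.6,200]],.075),("handle mid",d,[[274.5,235],[274.5,215]],.187)):print(nm,(fcast(dd,uv,zz)[:,:2]@B).round(1))
```

```text
0.117 21 along [472.7 485.5 500.8] across [66.3 68.5 70.9]
0.123 32 along [472.9 484.5 501.1] across [66.  68.5 71.1]
0.13 29 along [473.3 486.3 499.2] across [65.6 68.  70.9]
0.14 89 along [463.7 472.8 505.3] across [55.3 60.9 77.6]
0.15 91 along [463.6 474.5 494.9] across [47.1 59.  76.9]
cam centre [ 0.41283047 -0.10980302  0.32519427] in slot axes [421.19430655  71.2815104 ]
cam1 [0.37658792 0.11544418 0.38443832] tool1 441.8 119.1
slot [[473.2  69.7]]
handle mid [[465.9  71.7]
 [456.6  71.7]]
```

View pics/s4c.png

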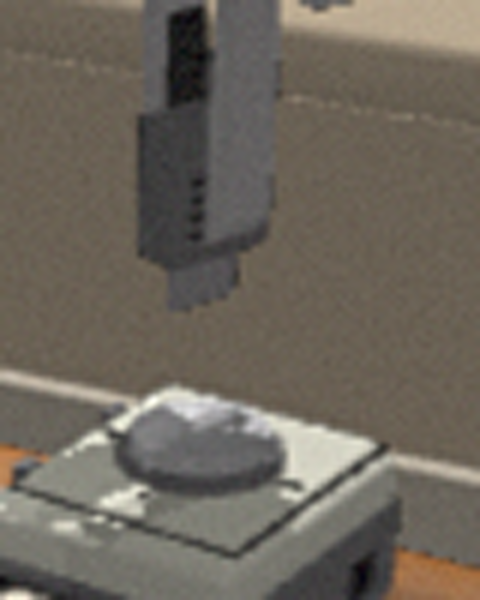

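The scene view says the blade is about 1.4 mm off across the slot, and the wrist view says 2.0. I'll correct by (-0.7,-1.6) and descend in steps while watching the force.

```bash
python3 -m pendant '[-0.7,-1.6,-15,0,1, 0,0,-15,0,1, 0,0,-8,0,1, 0,0,-4,0,1, 0,0,0,0,1, 0,0,0,0,1]' 50; python3 -m pendant '[0,0,-2,0,1, 0,0,-2,0,1, 0,0,-1,0,1, 0,0,0,0,1]'
```

```text
clock: 6.9
tool_pos: [0.4723, -0.1395, 0.1049]
eef_rot: [[-0.911, 0.413, 0.0], [0.413, 0.911, -0.0], [-0.0, 0.0, -1.0]]
contact_force: [0.4, 0.4, -0.8]
grip_width: 0.0198
clock: 7.3
tool_pos: [0.472, -0.1394, 0.0994]
eef_rot: [[-0.911, 0.413, -0.0], [0.413, 0.911, -0.0], [0.0, -0.0, -1.0]]
contact_force: [0.2, -0.6, -0.5]
grip_width: 0.0194
```

Tip at about 72 mm with no contact force. I'll look, then go deeper.

```bash
python3 -m pendant '[0,0,-2,0,1, 0,0,-2,0,1, 0,0,-1,0,1, 0,0,0,0,1, 0,0,0,0,1]'
python3 - <<'E'
from bench import ctrl
import cv2,numpy as np
s=ctrl.get_image("scene")["pixels"];w=ctrl.get_image("wrist")["pixels"]
c=np.zeros((480,800,3),np.uint8);c[:,:400]=cv2.resize(s[150:246,320:400],None,fx=5,fy=5);c[:400,400:]=cv2.resize(w[140:240,220:320],None,fx=4,fy=4);cv2.imwrite("pics/c5.png",c)
E
```

```text
clock: 7.8
tool_pos: [0.4721, -0.1395, 0.0944]
eef_rot: [[-0.911, 0.413, -0.0], [0.413, 0.911, -0.0], [0.0, -0.0, -1.0]]
contact_force: [0.6, -0.7, -0.2]
grip_width: 0.0194
```

View pics/c5.png

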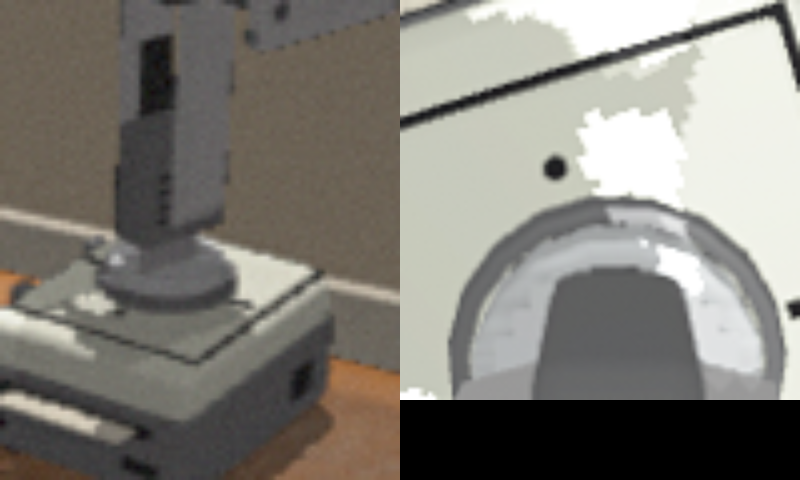

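The scene crop shows the handle's underside about 10 mm above the disc, at (165,240), so the blade is down in the slot. The force is near zero at tip height of about 67 mm. Now I'll turn clockwise.

```bash
python3 -m pendant '[0,0,0,-4,1, 0,0,0,-6,1, 0,0,0,-6,1, 0,0,0,-6,1, 0,0,0,-6,1, 0,0,0,-6,1, 0,0,0,-6,1, 0,0,0,-6,1, 0,0,0,-6,1, 0,0,0,-6,1, 0,0,0,-6,1, 0,0,0,0,1]' 55
python3 - <<'E'
from bench import ctrl
import numpy as np
s=ctrl.observe();R=s["eef_rot"];print(s["wrist_torque"],"key ang",np.degrees(np.arctan2(R[1,0],R[0,0]))-180)
E
python3 -m pendant '[0,0,0,-5,1, 0,0,0,-5,1, 0,0,0,-4,1, 0,0,0,0,1, 0,0,0,0,1]'
python3 - <<'E'
from bench import ctrl
import numpy as np
s=ctrl.observe();R=s["eef_rot"];print(s["wrist_torque"],"key ang",np.degrees(np.arctan2(R[1,0],R[0,0]))-180,s["joint_positions"][6])
E
```

```text
clock: 9.1
tool_pos: [0.472, -0.1395, 0.0944]
eef_rot: [[-0.026, 1.0, -0.0], [1.0, 0.026, -0.001], [-0.001, -0.0, -1.0]]
contact_force: [-0.2, -0.1, 0.1]
grip_width: 0.0199
[-0.27670891  0.29719236 -0.00221205] key ang -88.50626503228959
clock: 9.6
tool_pos: [0.472, -0.1395, 0.0945]
eef_rot: [[0.211, 0.978, -0.0], [0.978, -0.211, -0.0], [-0.0, -0.0, -1.0]]
contact_force: [-1.5, -1.3, -0.8]
grip_width: 0.0195
[-0.43651073  0.35797174  0.00601026] key ang -102.16469836475348 26.25782433575813
```

Run:
```python
from bench import ctrl
import cv2,numpy as np
s=ctrl.get_image("scene")["pixels"];d=ctrl.get_image("wrist");w=d["pixels"];np.savez("wrist6.npz",**d)
c=np.zeros((560,800,3),np.uint8);c[:480,:400]=cv2.resize(s[150:246,320:400],None,fx=5,fy=5);c[:,400:]=cv2.resize(w[100:240,220:320],None,fx=4,fy=4);cv2.imwrite("pics/c6.png",c)
```

```text
(no output)
```

View pics/c6.png

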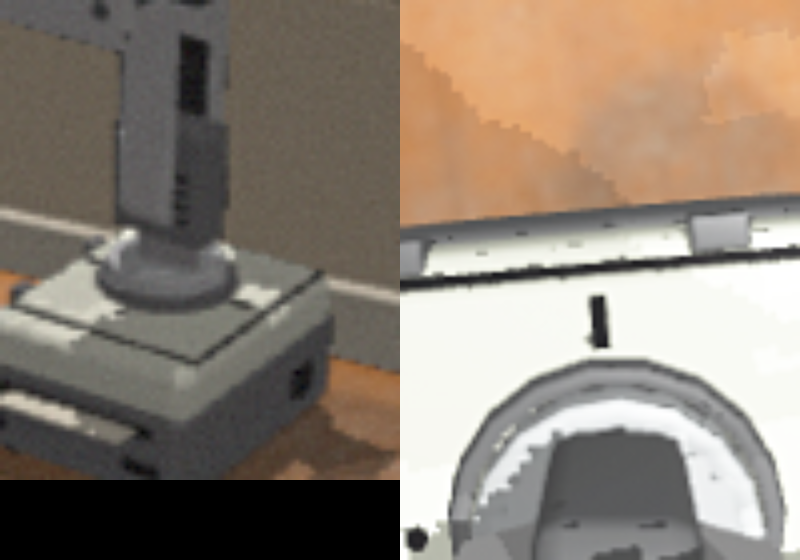

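The handle now points about 5° past the bar at crop (598,320), which is within the play. I'll keep turning until there is torque against the stop.

```bash
for i in 1; do python3 -m pendant '[0,0,0,-2,1, 0,0,0,-2,1]' >/dev/null; python3 -c "
from bench import ctrl
import numpy as np
s=ctrl.observe();R=s['eef_rot'];print(s['wrist_torque'],s['contact_force'],np.degrees(np.arctan2(R[1,0],R[0,0]))-180)"; done
python3 -m pendant '[0,0,0,-2,1, 0,0,0,-1,1]'; python3 -c "
from bench import ctrl
import numpy as np
s=ctrl.observe();R=s['eef_rot'];print(s['wrist_torque'],s['contact_force'],np.degrees(np.arctan2(R[1,0],R[0,0]))-180)"
```

```text
[-0.50964253  0.46318849  0.14479536] [-1.54574725 -0.7277585  -1.19577198] -106.53576602883024
clock: 10.1
tool_pos: [0.472, -0.1395, 0.0945]
eef_rot: [[0.334, 0.943, -0.0], [0.943, -0.334, -0.0], [-0.0, -0.0, -1.0]]
contact_force: [-2.2, -2.6, 0.0]
grip_width: 0.0195
[-0.56343496  0.62343333  0.32648057] [-2.16914849 -2.61231621  0.01887916] -109.51839293221296
```

```bash
python3 -m pendant '[0,0,0,-2,1, 0,0,0,0,1, 0,0,0,0,1]'
python3 - <<'E'
from bench import ctrl
import cv2,numpy as np
s=ctrl.observe();R=s['eef_rot'];print(s['wrist_torque'],s['contact_force'],np.degrees(np.arctan2(R[1,0],R[0,0]))-180)
d=ctrl.get_image("wrist");cv2.imwrite("pics/w7.png",cv2.resize(d["pixels"][100:240,200:340],None,fx=4,fy=4))
E
```

```text
clock: 10.4
tool_pos: [0.472, -0.1394, 0.0945]
eef_rot: [[0.364, 0.931, -0.0], [0.931, -0.364, -0.0], [-0.0, -0.0, -1.0]]
contact_force: [-1.2, -2.4, 0.2]
grip_width: 0.0194
[-0.66212288  0.75436329  0.53975708] [-1.15388828 -2.43383909  0.24696548] -111.36526353379807
```

View pics/w7.png

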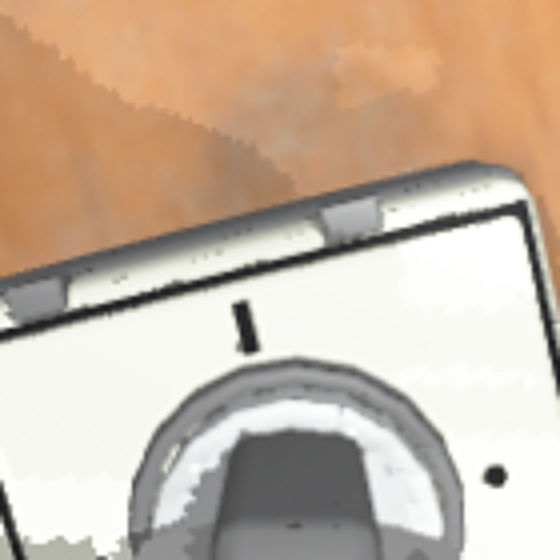

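The torque has climbed to 0.54 N m, well above the fastener's 0.1, with the key about 14° past the bar. That is play plus elastic wind-up against the stop. I'll back off to the middle of the play, lift out and look.

```bash
python3 -m pendant '[0,0,0,5,1, 0,0,0,5,1, 0,0,0,4,1, 0,0,0,0,1, 0,0,5,0,1, 0,0,10,0,1, 0,0,20,0,1, 0,0,20,0,1, 0,0,0,0,1, 0,0,0,0,1]'
python3 - <<'E'
from bench import ctrl
import cv2,numpy as np
s=ctrl.observe();R=s['eef_rot'];print(s['wrist_torque'],s['contact_force'],np.degrees(np.arctan2(R[1,0],R[0,0]))-180)
d=ctrl.get_image("wrist");np.savez("wrist8.npz",**d);sc=ctrl.get_image("scene");np.savez("scene8.npz",**sc)
c=np.zeros((560,800,3),np.uint8);c[:480,:400]=cv2.resize(sc["pixels"][140:236,320:400],None,fx=5,fy=5);c[:,400:]=cv2.resize(d["pixels"][100:240,220:320],None,fx=4,fy=4);cv2.imwrite("pics/c8.png",c)
E
```

```text
clock: 11.45
tool_pos: [0.4725, -0.139, 0.1498]
eef_rot: [[0.129, 0.992, 0.001], [0.992, -0.129, 0.001], [0.001, 0.001, -1.0]]
contact_force: [0.2, 0.8, -0.4]
grip_width: 0.0197
[-0.05548726  0.03975622 -0.01828033] [ 0.2318398   0.76724375 -0.40163188] -97.3972664065197
```

View pics/c8.png

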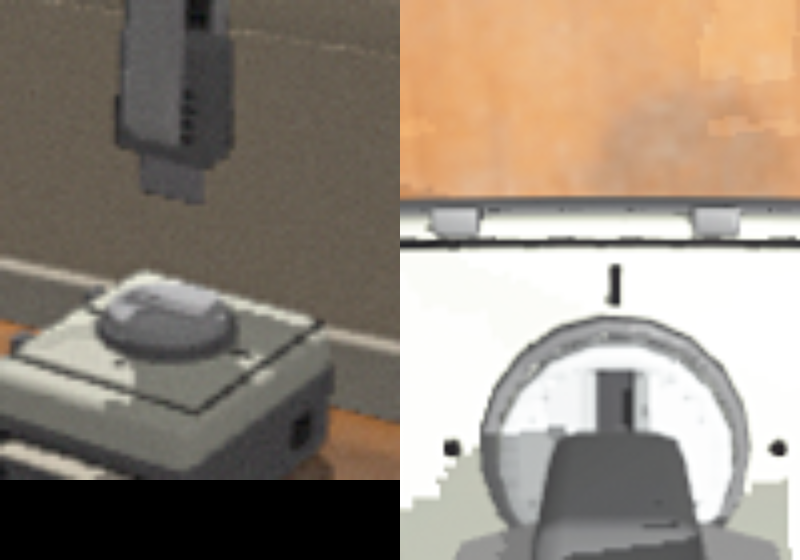

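The wrist crop shows the slot at (615,400) in line with the bar at (615,285), so the fastener is locked. The scene crop shows the key upright in the grip. Now I'll carry it back: +101.3° turn, (-30.8,+258.7).

```bash
python3 -m pendant '[-2,12,0,5,1, -2.5,21,0,8,1, -2.5,21,0,8,1, -2.5,21,0,8,1, -2.5,21,0,8,1, -2.5,21,0,8,1, -2.5,21,0,8,1, -2.5,21,0,8,1, -2.5,21,0,8,1, -2.5,21,0,8,1, -2.5,21,0,8,1, -2.5,21,0,8,1]' 50; python3 -m pendant '[-1.3,15.7,0,8.3,1, 0,0,0,0,1, 0,0,0,0,1, 0,0,0,0,1]'
python3 - <<'E'
from bench import ctrl
import cv2,numpy as np
s=ctrl.observe();R=s['eef_rot'];print(s["tool_pos"],np.degrees(np.arctan2(R[1,0],R[0,0])))
d=ctrl.get_image("wrist");np.savez("wrist9.npz",**d);sc=ctrl.get_image("scene");np.savez("scene9.npz",**sc)
c=np.zeros((560,800,3),np.uint8);c[:500,:400]=cv2.resize(sc["pixels"][130:230,200:280],None,fx=5,fy=5);c[:,400:]=cv2.resize(d["pixels"][130:270,225:325],None,fx=4,fy=4);cv2.imwrite("pics/c9.png",c)
E
```

```text
clock: 12.75
tool_pos: [0.442, 0.1042, 0.1489]
eef_rot: [[-0.997, 0.071, -0.001], [0.071, 0.997, -0.001], [0.001, -0.001, -1.0]]
contact_force: [0.1, -0.1, -0.8]
grip_width: 0.0195
clock: 13.15
tool_pos: [0.4412, 0.1183, 0.1492]
eef_rot: [[-0.998, -0.064, -0.001], [-0.064, 0.998, -0.001], [0.001, -0.0, -1.0]]
contact_force: [-0.4, -0.2, -0.1]
grip_width: 0.0198
[0.44115784 0.11826802 0.14918822] -176.3360813792127
```

View pics/c9.png

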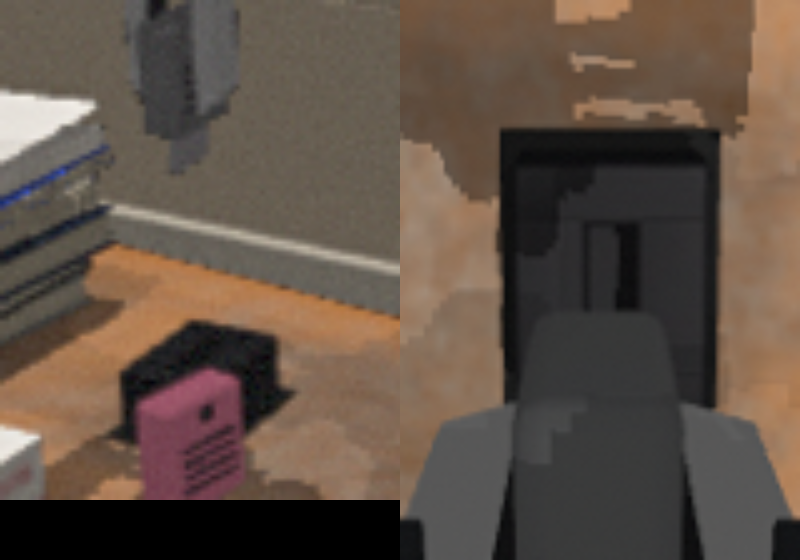

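```bash
python3 - <<'E'
from h import *
a=np.radians(3.9);B=np.array([[np.cos(a),-np.sin(a)],[np.sin(a),np.cos(a)]])*1000
for nm in("wrist3","wrist9"):
    d=dict(np.load(nm+".npz"));X=fpts(d);z=X[...,2]
    m=win((z>.027)&(z<.04),230,330,150,230);r,c,mm=frect(d,m,.032)
    p=X[mm][:,:2]@B;hm=win((z>.17)&(z<.2),250,300,200,260);h=X[hm][:,:2]@B
    print(nm,"stand across",np.percentile(p[:,1],[1,99]).round(1),np.percentile(p[:,1],[1,99]).mean().round(1),"handle across",np.percentile(h[:,1],[2,50,98]).round(1),np.median(z[hm]).round(4))
E
python3 -m pendant '[0.5,1.2,-20,0.3,1, 0,0,-30,0,1, 0,0,-20,0,1, 0,0,0,0,1, 0,0,0,0,1]'
```

```text
wrist3 stand across [ 70.  115.1] 92.5 handle across [ 79.5  90.3 101.5] 0.186
wrist9 stand across [ 69.8 115.3] 92.5 handle across [ 78.   89.  100.2] 0.1885
clock: 13.75
tool_pos: [0.4419, 0.1199, 0.0798]
eef_rot: [[-0.997, -0.072, -0.0], [-0.072, 0.997, -0.001], [0.001, -0.001, -1.0]]
contact_force: [-0.0, 0.2, -1.6]
grip_width: 0.0198
```

```bash
python3 -m pendant '[0,0.3,-12,0,1, 0,0,-6,0,1, 0,0,-5,0,1, 0,0,-5,0,1, 0,0,0,0,1]'; python3 -m pendant '[0,0,-4,0,1, 0,0,-3,0,1, 0,0,-2,0,1, 0,0,0,0,1, 0,0,0,0,1]'
```

```text
clock: 14.25
tool_pos: [0.4415, 0.1206, 0.051]
eef_rot: [[-0.997, -0.073, -0.001], [-0.073, 0.997, -0.0], [0.001, -0.0, -1.0]]
contact_force: [0.4, -0.5, -1.1]
grip_width: 0.0195
clock: 14.75
tool_pos: [0.4418, 0.1208, 0.0425]
eef_rot: [[-0.997, -0.073, -0.0], [-0.073, 0.997, -0.0], [0.0, -0.0, -1.0]]
contact_force: [-0.4, 0.3, 0.6]
grip_width: 0.0198
```

```bash
python3 -m pendant '[0,0,-1,0,1, 0,0,0,0,1]';  python3 -m pendant '[0,0,0,0,0.7, 0,0,0,0,0.5, 0,0,0,0,0.3, 0,0,0,0,0, 0,0,0,0,0, 0,0,0,0,0]'
python3 - <<'E'
from bench import ctrl
import cv2,numpy as np
d=ctrl.get_image("wrist");sc=ctrl.get_image("scene")
c=np.zeros((560,800,3),np.uint8);c[:500,:400]=cv2.resize(sc["pixels"][150:250,200:280],None,fx=5,fy=5);c[:,400:]=cv2.resize(d["pixels"][165:305,225:325],None,fx=4,fy=4);cv2.imwrite("pics/c10.png",c)
E
```

```text
clock: 14.95
tool_pos: [0.4419, 0.1208, 0.0415]
eef_rot: [[-0.997, -0.073, 0.0], [-0.073, 0.997, 0.0], [-0.0, 0.0, -1.0]]
contact_force: [-0.1, -0.3, 0.3]
grip_width: 0.0197
clock: 15.55
tool_pos: [0.4418, 0.1208, 0.0415]
eef_rot: [[-0.997, -0.073, -0.0], [-0.073, 0.997, -0.0], [0.0, -0.0, -1.0]]
contact_force: [0.3, 0.3, -0.6]
grip_width: 0.0641
```

View pics/c10.png

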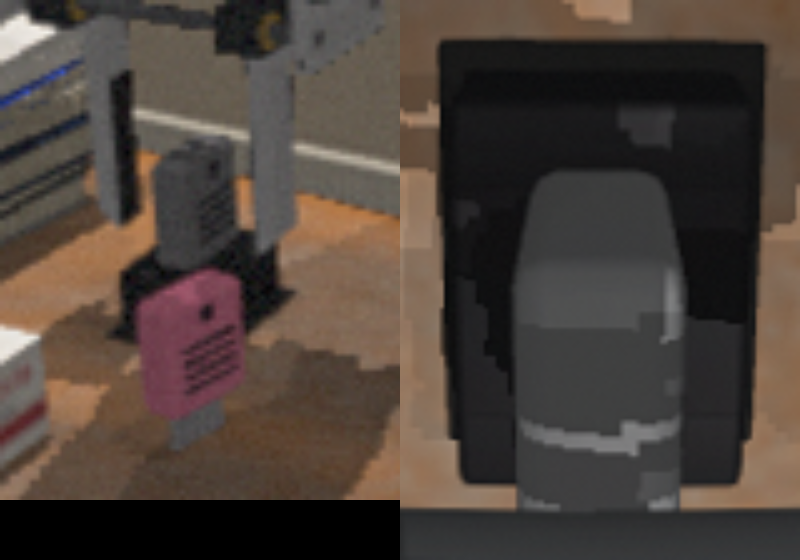

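The crops show the grey key upright in the stand (195,205) with the fingers clear on both sides. I'll rise straight up and then look from above.

```bash
python3 -m pendant '[0,0,0,0,0, 0,0,0,0,0, 0,0,10,0,0, 0,0,30,0,0, 0,0,40,0,0, 0,0,40,0,0, 0,0,40,0,0, 0,0,0,0,0]'; python3 -m pendant '[-10,40,0,0,0, -15,40,0,0,0, -15,40,0,0,0, -15,40,0,0,0, -10,40,0,0,0, 0,0,0,0,0, 0,0,0,0,0]'
python3 - <<'E'
from bench import ctrl
from h import *
for n in("top","scene","wrist"):
    d=ctrl.get_image(n);np.savez(n+"11.npz",**d);cv2.imwrite(f"pics/{n}11.png",d["pixels"])
t=dict(np.load("top11.npz"));X=pts(t);z=X[...,2]
def rr(m,zz):
    c=max(cv2.findContours(m.astype(np.uint8),0,1)[0],key=cv2.contourArea);return cv2.minAreaRect(cast(t,c.reshape(-1,2),zz)[:,:2].astype(np.float32)*1000)
m=win((z>.076)&(z<.1),168,200,155,190);print("handle",m.sum(), rr(m,.082),np.percentile(z[m],[5,50,95])) if m.any() else print("hidden")
m=win((z>.026)&(z<.1),168,204,155,200);print("stand",rr(m,.032))
c=np.zeros((560,800,3),np.uint8);c[:400,:400]=cv2.resize(t["pixels"][135:215,145:225],None,fx=5,fy=5);c[:400,400:]=cv2.resize(t["pixels"][120:200,277:357],None,fx=5,fy=5);cv2.imwrite("pics/c11.png",c)
E
```

```text
clock: 16.45
tool_pos: [0.444, 0.1213, 0.2064]
eef_rot: [[-0.997, -0.073, 0.006], [-0.073, 0.997, 0.005], [-0.006, 0.004, -1.0]]
contact_force: [-0.6, 0.1, -1.3]
grip_width: 0.0943
clock: 17.15
tool_pos: [0.3765, 0.3209, 0.2014]
eef_rot: [[-0.997, -0.075, -0.0], [-0.075, 0.997, -0.001], [0.0, -0.001, -1.0]]
contact_force: [0.6, 0.2, -0.4]
grip_width: 0.0942
handle 251 ((443.608642578125, 118.06135559082031), (43.035423278808594, 20.289243698120117), 0.9778346419334412) [0.07848725 0.08148583 0.08432324]
stand ((443.2239074707031, 118.34585571289062), (64.4002914428711, 46.79195785522461), 3.9639062881469727)
```

View pics/c11.png

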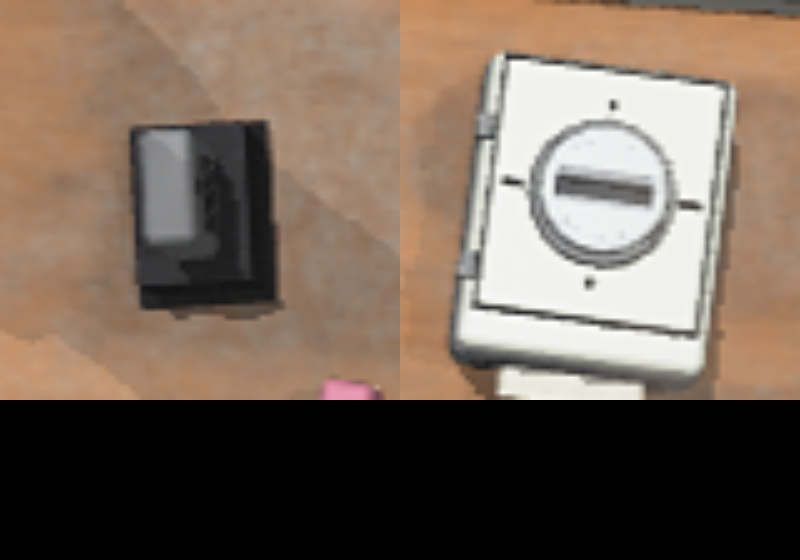

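View pics/scene11.png

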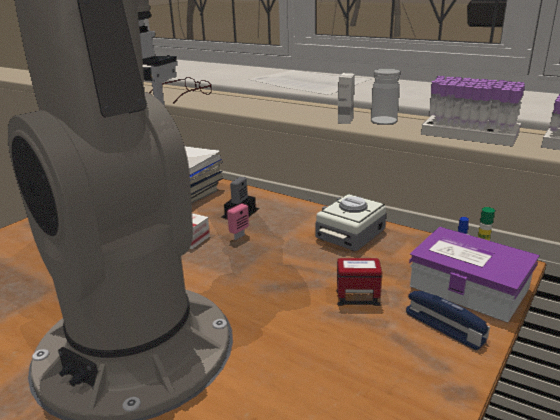

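The slot at (605,187) lies in line with the bars (slope 7.4° against 7.6°). The handle's top is level at 81.5 mm, centred on the stand to under 0.5 mm, and the stamp is unmoved at scene (358,280). I'll hand it in.

```bash
python3 -c "
from bench import ctrl
print(ctrl.sign_off())"
```

```text
the job is handed in; nothing more can be done
None
```

I turned the fastener to its locked stop, put the key back in its stand and handed the job in at about 17 s. No verdict came back.

**What I did:** I took the grey key from the stand (not the pink look-alike) and put its blade about 8 mm into the slot. I turned it clockwise until the torque rose to 0.54 N m, about 14° past the bars, then backed off and lifted out. The key went back at the same place and height I took it from, and the arm moved clear.

**Last checks:**
- **Fastener:** the slot lines up with the bars to well under 1°.
- **Key:** the handle's top stands at 81.5 mm, level and centred on the stand to under 0.5 mm. It sits about 3° turned in the pocket, which is within its play.
- **Stamp:** it is at the same pixels as at the start. I compared this by eye and did not measure it.
- **Robot:** the gripper is open and clear of everything.

**Disagreements:**
- **Camera offset:** the wrist camera placed things about 5 mm further towards +y than the top camera, more than the stated 2 mm. The stand-to-slot offset agreed to within about 3 mm in all views, so I moved by that.
- **Height check:** the wrist/top triangulation of the handle's height was useless (53 mm instead of 82). I relied on the scene/top triangulation (79 mm) and the depth readings (81–82 mm) instead.

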